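Park the scrub brush through the gap

ROBOT

A 7-joint arm with a two-finger parallel gripper is mounted at the origin on the work surface. World frame = base frame: x ahead of the robot, y to its left, z up, the work surface at z = 0. Lengths are in m, angles in rad, forces in N, time in s.
With the tool pointing down it reaches from about 0.425 to 0.925 m from the base axis. Payload 6.8 kg.
Tool frame: the origin (TCP) lies midway between the tips of the shut fingers; the grasp point (between the pads) lies 19 mm behind it; z points along the fingers, y is the line along which they close (so a half turn about z gives the same grasp; the last joint's range is limited). The gripper opens to 88 mm and grips with 3 to 60 N. Pads are 20 mm wide; open, the fingers measure 115 mm over their backs; the gripper's body (75 mm by 178 mm) begins 61 mm behind the grasp point.
Start: joints at [1.178, 0.477, 0.022, 1.555, -0.011, 1.109, -0.083], TCP at [0.19, -0.648, 0.223] pointing down, gripper open.
Joint ranges: [-2.96, 2.96], [-0.34, 2.1], [-1.41, 1.46], [0.24, 2.44], [-1.37, 4.51], [0.17, 1.92], [-2.96, 2.96]. Speed limits (rad/s): [2.39, 2.39, 3.14, 3.14, 3.14, 3.14, 3.14].

INTERFACE

Orientations are given as a unit quaternion [w, x, y, z].
In Python, from rig import ctrl gives the robot as it stands.
- The arm moves only by the shell command python3 -m handwheel 'ROWS' [FORCE]. ROWS is text: rows parted by semicolons, each of 7 numbers parted by spaces: the shift along the tool's x, y, z in m, then the turn, a rotation vector about the tool's x, y, z in rad, then the closure, from 0 (fully open) to 1 (shut). In form: dx dy dz wx wy wz gripper; .... A call has 1 to 8 rows; each row is the pose to reach, as a shift and turn from the pose commanded when the call began, along the tool's axes at that moment; what a row does not reach only later rows make up. A row lasts 1/10 s, in which the tool goes at most 50 mm and 8.59 degrees, less where a joint would pass 70% of its speed; a pose out of reach is approached as far as the arm can. A call with a gripper value outside its range is refused whole. The fingers move at their own pace and stop on an object; FORCE is the grip in N (left out, the last holds). Time passes only in rows, so rows that repeat a pose let the fingers close. It gives the time, the measured TCP pose, the force, the opening and the grip force at its end, in the units of the state.
- ctrl.observe(): the state, without advancing time (a new reading comes with each control period).
- ctrl.camera(name): name is "side" or "top"; returns a dict with "frame" (480x640x3 uint8, red, green, blue), "z_map" (480x640 float32, m along the optical axis (not along the pixel's ray), 0 where there is no reading), "fov_y" (degrees; the focal length in pixels is half the picture's height over the tangent of half this angle, whatever the lens; pixels are square), "cx", "cy" (the principal point, pixels), "eye" and "rotation" of the camera in the world. Camera axes: x right, y down, z forward; pixel columns grow to the right and rows downward; lengths in m; the calibration is good to about 2 mm. A picture is of the moment at which its call begins.
- ctrl.close_job(): hands the job in; it is judged then, once.
Trained networks look in the newest picture that a camera, given by its name, has taken for a name from the list of things; names that differ only in an ending like _2 or _b are one class to them, and where a whole thing is asked for, a point or a joint stands for the part that bears it (a point fixed in the world has none). Each returns a list of dicts, best first, with "confidence" (0 to 1); they miss things now and then, are a little off and sometimes report something else, mostly with a low value. They report only what shows in the picture. A call takes as long as a camera call. They do not tell look-alikes from the thing itself.
- ctrl.cut_out(camera, thing): "mask" (480x640 bool, what is visible of it) and "location" ([column, row] in pixels, amid what is visible of it).
- ctrl.tip_of(camera, thing): "location" ([column, row] in pixels: a listed point, or the origin of a listed thing).
The state is a dict: "t": time; "joint_positions": joint angles; "qd": joint speeds; "joint_torque": joint torques, N m; "tcp_pos": TCP position; "orientation": TCP orientation; "wrist_force": force on the tool from outside, world axes, zero at the start; "torque": the same for the moment, N m; "gripper_width": finger opening in m; "finger_force": force on a finger pad.
Only numpy, scipy, OpenCV 4.12 (cv2) and the standard library are available. Lean on these libraries where they do the work, as an engineer would, in place of code of your own. Each camera call takes 0.05 s, during which the arm holds its last target. There are 200 camera calls.

TASK

With the fingertips or the outside of the fingers, push the green scrub brush lengthwise along the shelf through the narrow gap between the stainless steel peg jar and the white ceramic dish, and on until it lies wholly inside the blue tape outline beyond them, then take the hand away. The brush must stay flat on the shelf, never gripped and lifted; do not jam it or knock the hand hard against the jar or the dish, which are stuck down, and leave everything else where it is.

Things in the scene. Friction and masses are not known exactly. Their poses are not given: they have to be found in the camera images.
- brush: Green block scrub brush, bristles down, loose on the shelf: a straight-sided block 140 long (its x), 60 wide (its y), 48 mm high with upright sides and ends, edges rounded 6 mm; about 0.25 kg, slides on its bristles. The two ends are alike. Origin: centre of its underside; z up.
- lane: The way through the gap, fixed. Origin: on the shelf, middle of the gap between jar and dish. x axis: through the gap towards the tape outline, the way the brush must go (roughly the robot's +y); y axis: across the gap; z up. The brush starts before the gap, centre at x -140 to -190 mm, y within 30 mm, its length within 0.35 rad of the x axis.
- outline (a point): Centre of the blue tape outline stuck flush on the shelf (no height to feel), 150 mm beyond the gap's middle along the x axis of lane; axes as lane. The inside of the outline is 170 mm long (x) by 90 mm wide (y).
- jar: Squat stainless steel peg jar, round, 90 mm diameter, 50 mm high, filled with clothes pegs, stuck down firmly (cannot move). Its centre lies 79 mm from the gap's middle along +y or -y of lane (it and the dish may be either way round), so the gap to the dish is 68 mm at its narrowest. Origin: centre of its underside.
- dish: Round white ceramic dish, 90 mm diameter, 45 mm high, with a bluish bar of soap in it, stuck down firmly (cannot move), on the other side of the gap, 79 mm from its middle. Origin: centre of its underside.
- basket: Grey plastic laundry basket, 360 x 270 x 190 mm high, loose, at the robot's left. Origin: centre of its underside. Leave alone.
- detergent: Blue detergent bottle, 72 mm diameter, 200 mm high, loose. Origin: centre of its underside. Leave alone.
- mug: Blue mug, 80 mm diameter, 85 mm high, loose, at the right. Origin: centre of its underside. Leave alone.
- softener: White jar with an orange lid, 68 mm diameter, 100 mm high, loose, at the far edge. Origin: centre of its underside. Leave alone.
- peg_red: Red clothes peg lying on the shelf, 74 x 12 x 13 mm, loose. Origin: centre of its underside. Leave alone.
- peg_yellow: Yellow clothes peg lying on the shelf, 74 x 12 x 13 mm, loose. Origin: centre of its underside. Leave alone.
Things that resemble listed ones, but are neither listed nor needed, are in the scene too. Leave any black or yellow look-alike of the brush alone.

How it is judged:
By the outcome, as a careful person would: the job done as asked, in the order asked, and still so for the second after the job is handed in, with the robot touching nothing.
It also fails if it takes over 61 s, if anything falls off the work surface, if the arm or the gripper's body presses on something with over 40 N, if the wrist force passes 120 N, or if a joint passes its speed limit or range.

## Working session

There is one attempt and no reset: what is moved stays moved. The work goes in short steps, Python scripts to look and compute and a shell command to move; the robot and the scene stay as the last step left them, time stands still between calls to the robot, and variables do not carry over. Pictures are saved under pics/ and viewed, at most 10 in all, crops included, and the job is handed in when it is done.

```bash
mkdir -p pics
cat > h.py <<'E'
import numpy as np,cv2
from rig import ctrl
from scipy.spatial.transform import Rotation as R
def rot(c):
    r=np.array(c["rotation"],float)
    if r.shape==(3,3): return r
    return R.from_quat([r[1],r[2],r[3],r[0]]).as_matrix()
def pts(c,m):
    f=240/np.tan(np.radians(c["fov_y"])/2)
    v,u=np.nonzero(m&(c["z_map"]>0)); z=c["z_map"][v,u]
    p=np.c_[(u-c["cx"])/f*z,(v-c["cy"])/f*z,z]
    return p@rot(c).T+np.array(c["eye"])
def save(c,n,crop=None,s=1):
    im=c["frame"][:,:,::-1]
    if crop: im=im[crop[1]:crop[3],crop[0]:crop[2]]
    cv2.imwrite("pics/"+n,cv2.resize(im,None,fx=s,fy=s,interpolation=cv2.INTER_CUBIC))
def ray(c,uv,z):
    f=240/np.tan(np.radians(c["fov_y"])/2)
    d=rot(c)@np.array([(uv[0]-c["cx"])/f,(uv[1]-c["cy"])/f,1]);e=np.array(c["eye"])
    return e+d*(z-e[2])/d[2]
E
python3 - <<'E'
from h import *
s=ctrl.observe();print(s["tcp_pos"],s["orientation"],s["gripper_width"])
c=ctrl.camera("top");save(c,"top0.png");print(c["eye"],c["rotation"],c["fov_y"])
for n in["brush","jar","dish","outline","detergent","mug","peg_red","peg_yellow","softener","basket"]:
    if n!="outline":
        for d in ctrl.cut_out("top",n):
            p=pts(c,d["mask"]);zt=np.percentile(p[:,2],95) if len(p) else 0
            t=p[p[:,2]>zt-.012]
            print(n,round(d["confidence"],2),np.round(d["location"]),len(p),"med",t.mean(0).round(3),"lo",p.min(0).round(3),"hi",p.max(0).round(3))
    for d in ctrl.tip_of("top",n): print("  tip",n,round(d["confidence"],2),np.round(d["location"]),ray(c,d["location"],0).round(3))
c=ctrl.camera("side");save(c,"side0.png")
E
```

```text
[ 0.18946775 -0.6472454   0.22171839] [-8.58642374e-04  9.89877614e-01  1.41920890e-01 -1.81010624e-04] 0.08767362623631068
[0.24558891 0.06828594 1.48330548] [-0.06790646  0.70600274 -0.7011586   0.0729757 ] 49.32986353285382
brush 0.74 [291. 320.] 1129 med [0.326 0.142 0.046] lo [ 0.254  0.101 -0.011] hi [0.402 0.185 0.058]
brush 0.71 [388. 224.] 1061 med [ 0.6   -0.136  0.046] lo [ 0.549 -0.208 -0.005] hi [ 0.654 -0.063  0.058]
brush 0.7 [477. 324.] 1167 med [ 0.321 -0.363  0.046] lo [ 0.252 -0.416 -0.002] hi [ 0.393 -0.308  0.056]
brush 0.64 [395. 285.] 1095 med [ 0.42  -0.158  0.046] lo [ 0.353 -0.229 -0.006] hi [ 0.487 -0.094  0.057]
brush 0.23 [219. 300.] 115 med [0.386 0.345 0.013] lo [ 0.377  0.311 -0.002] hi [0.395 0.381 0.021]
  tip brush 0.91 [387. 226.] [ 0.604 -0.134  0.   ]
  tip brush 0.88 [293. 322.] [0.323 0.136 0.   ]
  tip brush 0.85 [395. 286.] [ 0.428 -0.154  0.   ]
  tip brush 0.72 [471. 323.] [ 0.325 -0.365  0.   ]
jar 0.81 [324. 263.] 844 med [0.483 0.045 0.044] lo [ 0.439  0.002 -0.005] hi [0.53  0.089 0.057]
  tip jar 0.69 [324. 265.] [0.487 0.049 0.   ]
di
[... 427 characters left out ...]
-0.206  0.006] hi [ 0.65  -0.064  0.058]
  tip detergent 0.85 [209. 217.] [0.626 0.387 0.   ]
mug 0.73 [492. 209.] 977 med [ 0.636 -0.434  0.082] lo [ 0.595 -0.503 -0.006] hi [ 0.709 -0.392  0.094]
  tip mug 0.87 [488. 217.] [ 0.632 -0.43   0.   ]
  tip mug 0.69 [132. 268.] [0.472 0.598 0.   ]
peg_red 0.62 [217. 298.] 122 med [0.386 0.347 0.013] lo [ 0.377  0.311 -0.003] hi [0.398 0.384 0.02 ]
  tip peg_red 0.7 [216. 299.] [0.387 0.354 0.   ]
softener 0.85 [262. 177.] 654 med [0.73  0.227 0.099] lo [ 0.697  0.193 -0.005] hi [0.797 0.272 0.109]
  tip softener 0.61 [265. 182.] [0.733 0.227 0.   ]
  tip basket 0.86 [130. 269.] [0.47  0.606 0.   ]
  tip basket 0.6 [323. 213.] [0.639 0.053 0.   ]
```

View pics/top0.png

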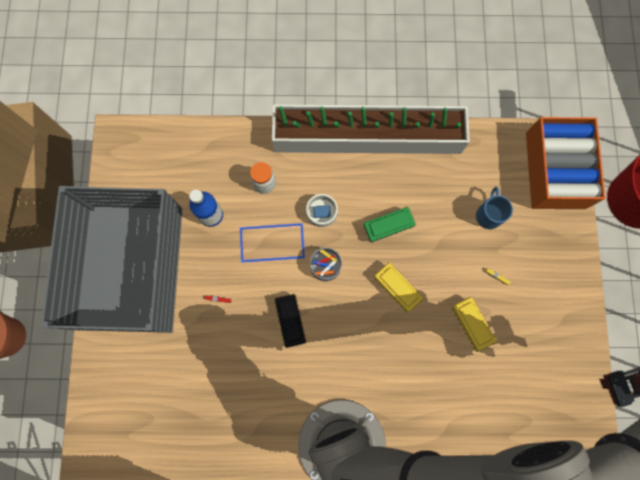

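View pics/side0.png

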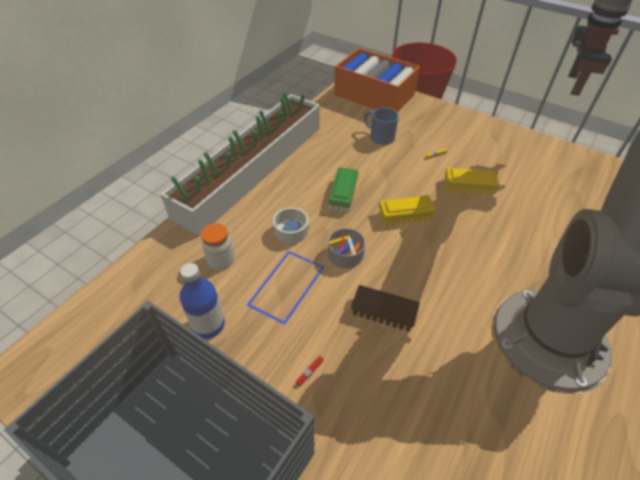

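Run:
```python
from h import *
c=ctrl.camera("top");save(c,"crop.png",(250,170,450,330),4)
for d in ctrl.cut_out("top","brush")[:4]:
    p=pts(c,d["mask"]);t=p[p[:,2]>.036];r=cv2.minAreaRect((t[:,:2]*1000).astype(np.float32))
    print(np.round(d["location"]),np.round(r[0]),np.round(r[1]),round(r[2],1), c["frame"][d["mask"]].mean(0).round())
for n in("jar","dish"):
    d=ctrl.cut_out("top",n)[0];p=pts(c,d["mask"]);t=p[p[:,2]>.03]
    print(n,cv2.minEnclosingCircle((t[:,:2]*1000).astype(np.float32)))
m=c["frame"].astype(int);b=(m[:,:,2]>m[:,:,0]+40)&(m[:,:,2]>m[:,:,1]+25)
b[:, :200]=0;b[:,330:]=0;b[:170]=0;b[300:]=0
p=pts(c,b);p=p[abs(p[:,2])<.015];print(len(p),cv2.minAreaRect((p[:,:2]*1000).astype(np.float32)),p.min(0),p.max(0))
```

```text
[291. 321.] [326. 142.] [137.  59.] 12.2 [26. 25. 23.]
[388. 223.] [ 601. -136.] [ 60. 140.] 21.4 [ 64. 137.  75.]
[396. 287.] [ 420. -158.] [136.  61.] 44.3 [188. 164.  59.]
[473. 322.] [ 321. -364.] [140.  61.] 27.0 [156. 135.  49.]
jar ((484.5362854003906, 44.514190673828125), 45.2537841796875)
dish ((642.0636596679688, 56.2142219543457), 45.45148849487305)
350 ((545.0311889648438, 196.8063507080078), (155.1294708251953, 322.70074462890625), 6.272817611694336) [ 0.48252979  0.04489693 -0.00787053] [0.63976109 0.36535353 0.01450305]
```

View pics/crop.png

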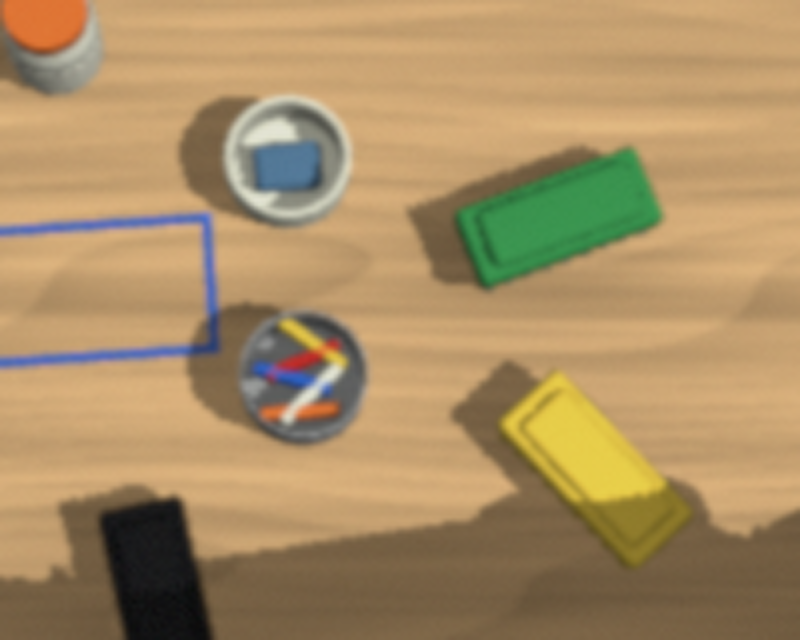

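```bash
cat >> h.py <<'E'
G=np.array([.5633,.0504]);LX=np.array([-.0743,.9972]);LY=np.array([-LX[1],LX[0]])
def lane(p): d=np.asarray(p)[:2]-G; return np.array([d@LX,d@LY])
def world(l): return G+l[0]*LX+l[1]*LY
def togo(l,z,ydir):   # lane xy, z, desired tool-y direction in world (xy)
    s=ctrl.observe();q=s["orientation"];r=R.from_quat([*q[1:],q[0]])
    t=np.r_[world(l),z];Y=np.r_[ydir,0];Y/=np.linalg.norm(Y);Z=np.array([0,0,-1.]);X=np.cross(Y,Z)
    rt=R.from_matrix(np.c_[X,Y,Z])
    print("t",round(s["t"],2),"lane now",lane(s["tcp_pos"]).round(4),"shift",r.inv().apply(t-s["tcp_pos"]).round(4),"turn",(r.inv()*rt).as_rotvec().round(4),"F",np.round(s["wrist_force"],1),"q",np.round(s["joint_positions"],2))
def brush(c=None):
    c=c or ctrl.camera("top")
    for d in ctrl.cut_out("top","brush"):
        m=c["frame"][d["mask"]].mean(0)
        if m[1]>m[0]+30 and m[1]>m[2]+30:
            p=pts(c,d["mask"]);t=p[p[:,2]>.036];r=cv2.minAreaRect((t[:,:2]*1000).astype(np.float32))
            a=r[2] if r[1][0]>r[1][1] else r[2]+90
            L=np.degrees(np.arctan2(LX[1],LX[0]))
            print("brush lane",(lane(np.array(r[0])/1000)*1000).round(1),"size",np.round(r[1]),"yaw deg",round((a-L+90)%180-90,1),"top z",np.median(t[:,2]).round(3));return c
    print("no brush",);return c
E
python3 - <<'E'
from h import *
c=brush()
m=c["frame"].astype(int);b=(m[:,:,2]>m[:,:,0]+40)&(m[:,:,2]>m[:,:,1]+25)
k=np.zeros_like(b);k[218:268,234:310]=1;b&=k
v,u=np.nonzero(b);p=np.array([ray(c,x,0) for x in zip(u,v)])
r=cv2.minAreaRect((p[:,:2]*1000).astype(np.float32));print(r,lane(np.array(r[0])/1000))
print(world([.15,0]))
togo([-.185,-.11],.2,-LX)
E
```

```text
brush lane [-188.3  -24. ] size [ 60. 140.] yaw deg 16.7 top z 0.046
((551.9955444335938, 201.7860870361328), (102.52446746826172, 182.48072814941406), 4.38627290725708) [1.51802127e-01 2.48168240e-05]
[0.552155 0.19998 ]
t 1.35 lane now [-0.6685  0.4245] shift [ 0.6237 -0.3613  0.0227] turn [ 0.     -0.      0.2104] F [-0.9  0.1 -0. ] q [ 1.18  0.48  0.02  1.56 -0.01  1.11 -0.08]
```

The pictures show four brush-like blocks. In the top view they are green (388,224), yellow (398,287), yellow (475,324) and black (291,320). Only the green one fits: it lies before the gap between the dish (322,211) and the jar (325,264), and the outline is at (272,243). The enlarged crop confirms this.

Plan: square the brush to the lane with a flat two-finger side push, then push its end through the gap.

```bash
T="";python3 -m handwheel '0.62 -0.36 0.02 0 0 0.21 0; 0.62 -0.36 0.02 0 0 0.21 0; 0.62 -0.36 0.02 0 0 0.21 0; 0.62 -0.36 0.02 0 0 0.21 0; 0.62 -0.36 0.02 0 0 0.21 0; 0.62 -0.36 0.02 0 0 0.21 0; 0.62 -0.36 0.02 0 0 0.21 0; 0.62 -0.36 0.02 0 0 0.21 0'; python3 -c "
from h import *
togo([-.185,-.11],.2,-LX)"
```

```text
t: 2.15
tcp_pos: [0.4663, -0.3565, 0.2118]
orientation: [0.0, 0.999, 0.037, 0.0]
wrist_force: [0.4, -1.3, 0.2]
gripper_width: 0.0878
finger_force: 0.0
t 2.15 lane now [-0.3985  0.1269] shift [ 0.237  -0.2135  0.0118] turn [ 0.0005 -0.0005  0.0002] F [ 0.4 -1.3  0.2] q [ 0.6   0.35 -0.07  1.78  0.03  1.02 -0.98]
```

```bash
python3 -m handwheel '0.237 -0.2135 0.01 0 0 0 0; 0.237 -0.2135 0.01 0 0 0 0; 0.237 -0.2135 0.01 0 0 0 0; 0.237 -0.2135 0.01 0 0 0 0; 0.237 -0.2135 0.01 0 0 0 0; 0.237 -0.2135 0.01 0 0 0 0; 0.237 -0.2135 0.01 0 0 0 0; 0.237 -0.2135 0.01 0 0 0 0' >/dev/null; python3 -c "
from h import *
togo([-.185,-.11],.014,-LX)"
```

```text
t 2.95 lane now [-0.1821 -0.1106] shift [-0.0007  0.0032  0.1869] turn [-0.002  -0.0003  0.0061] F [ 0.4  0.2 -0.1] q [ 0.19  0.54 -0.14  1.51  0.08  1.1  -1.46]
```

```bash
python3 -m handwheel '0 0 0.05 0 0 0 0; 0 0 0.1 0 0 0 0; 0 0 0.14 0 0 0 0; 0 0 0.17 0 0 0 0; 0 0 0.18 0 0 0 0; 0 0 0.187 0 0 0 0; 0 0 0.187 0 0 0 0' >/dev/null; python3 -c "
from h import *
togo([-.185,-.04],.014,-LX)"
```

```text
t 3.65 lane now [-0.1875 -0.1087] shift [-0.0687 -0.0024  0.0011] turn [ 0.0007 -0.0006 -0.0007] F [ 0.5  0.1 -0. ] q [ 0.18  0.74 -0.13  1.62  0.12  0.79 -1.49]
```

```bash
python3 -m handwheel '-0.012 0 0 0 0 0 0; -0.022 0 0 0 0 0 0; -0.03 0 0 0 0 0 0; -0.037 0 0 0 0 0 0; -0.044 0 0 0 0 0 0; -0.05 0 0 0 0 0 0; -0.056 0 0 0 0 0 0; -0.06 0 0 0 0 0 0' ; python3 -m handwheel '-0.003 0 0 0 0 0 0; -0.006 0 0 0 0 0 0; -0.008 0 0 0 0 0 0;-0.008 0 0 0 0 0 0'; python3 -c "
from h import *
togo([-.185,-.04],.014,-LX);brush();togo([-.185,-.04],.014,-LX)"
```

```text
t: 4.45
tcp_pos: [0.6252, -0.132, 0.0145]
orientation: [0.0, 0.999, 0.037, 0.0]
wrist_force: [0.2, -0.0, -0.4]
gripper_width: 0.0876
finger_force: 0.4
t: 4.85
tcp_pos: [0.6174, -0.1324, 0.0144]
orientation: [-0.0, 0.999, 0.037, -0.0]
wrist_force: [-0.0, -0.1, 0.5]
gripper_width: 0.0883
finger_force: 0.1
t 4.85 lane now [-0.1863 -0.0403] shift [-0.0003 -0.0013  0.0004] turn [-0.0001  0.0004  0.0004] F [-0.  -0.1  0.5] q [ 0.21  0.66 -0.13  1.8   0.13  0.7  -1.49]
brush lane [-170.2   47.2] size [149. 103.] yaw deg -81.8 top z 0.046
t 4.95 lane now [-0.1863 -0.0403] shift [-0.0003 -0.0014  0.0003] turn [-0.0001  0.0008  0.0004] F [-0.3  0.  -0.3] q [ 0.21  0.66 -0.13  1.8   0.13  0.7  -1.49]
```

```bash
python3 -m handwheel '0.03 0 0 0 0 0 0; 0.05 0 -0.03 0 0 0 0; 0.05 0.03 -0.08 0 0 0.1 0; 0.05 0.08 -0.12 0 0 0.2 0.4; 0.03 0.13 -0.12 0 0 0.4 0.77; 0 0.16 -0.12 0 0 0.6 0.77; -0.04 0.18 -0.12 0 0 0.8 0.77; -0.04 0.18 -0.12 0 0 1 0.77' ; python3 -c "
from h import *
c=brush();save(c,'a.png',(300,150,500,310),3);togo([-.3,0],.014,LY)"
```

```text
t: 5.75
tcp_pos: [0.5845, -0.3227, 0.1347]
orientation: [0.002, 0.932, -0.363, -0.001]
wrist_force: [-0.2, -0.3, -0.8]
gripper_width: 0.0511
finger_force: 0.0
brush lane [-184.1    3. ] size [ 61. 140.] yaw deg 0.4 top z 0.045
t 5.85 lane now [-0.3684  0.0014] shift [-0.0483 -0.0486  0.1205] turn [ 1.40e-03 -3.00e-04  7.66e-01] F [0.7 1.1 0.4] q [ 0.35  0.55  0.07  1.65 -0.05  0.94 -1.86]
```

View pics/a.png

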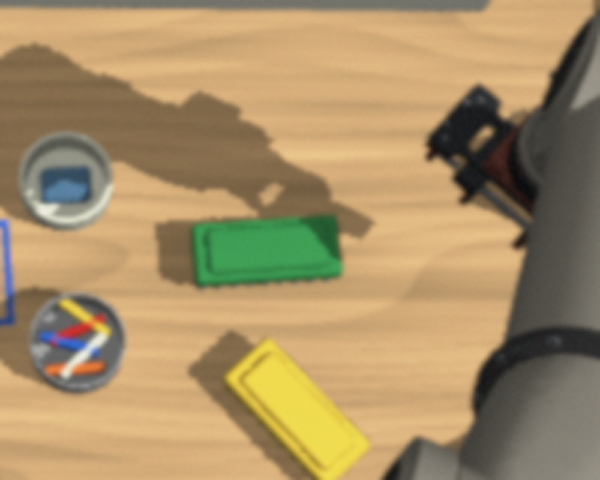

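The brush now lies straight, with a yaw of 0.4° and a lateral offset of about 3 mm. I'll take out the 3 mm by pushing the end slightly diagonally. The hand turns the other way round to stay inside joint 7's range.

```bash
python3 -m handwheel '0 0 0 0 0 -0.15 0.77; 0 0 0 0 0 -0.3 0.77; 0 0 0 0 0 -0.45 0.77; 0 0 0 0 0 -0.6 0.77; 0 0 0 0 0 -0.75 0.77; 0 0 0 0 0 -0.9 0.77; 0 0 0 0 0 -1.05 0.77; 0 0 0 0 0 -1.2 0.77' >/dev/null; python3 -c "
from h import *
togo([-.3,.003],.014,-LY)"
```

```text
t 6.65 lane now [-0.3643 -0.0025] shift [ 0.0207 -0.0611  0.1205] turn [ 1.0000e-04 -1.4000e-03 -1.1566e+00] F [ 0.  -0.4 -0.7] q [ 0.55  0.56 -0.22  1.63  0.14  0.96 -0.8 ]
```

```bash
python3 -m handwheel '0 0 0 0 0 -0.15 0.77; 0 0 0 0 0 -0.3 0.77; 0 0 0 0 0 -0.45 0.77; 0 0 0 0 0 -0.6 0.77; 0 0 0 0 0 -0.75 0.77; 0 0 0 0 0 -0.9 0.77; 0 0 0 0 0 -1.05 0.77; 0 0 0 0 0 -1.157 0.77' >/dev/null; python3 -c "
from h import *
togo([-.3,.003],.014,-LY)"
```

```text
t 7.45 lane now [-0.3645 -0.0024] shift [ 0.0644 -0.0056  0.1206] turn [ 0.0011 -0.0012 -0.0007] F [-0.4  0.3  1.2] q [ 0.73  0.6  -0.48  1.62  0.32  1.    0.22]
```

```bash
python3 -m handwheel '0.03 -0.003 0 0 0 0 0.77; 0.062 -0.0055 0.02 0 0 0 0.77; 0.064 -0.0055 0.06 0 0 0 0.77; 0.064 -0.0055 0.09 0 0 0 0.77; 0.064 -0.0055 0.11 0 0 0 0.77; 0.064 -0.0055 0.12 0 0 0 0.77; 0.064 -0.0055 0.12 0 0 0 0.77'; python3 -c "
from h import *
togo([-.205,0],.014,-LY)"
```

```text
t: 8.15
tcp_pos: [0.582, -0.2498, 0.0133]
orientation: [-0.001, 0.684, 0.73, 0.0]
wrist_force: [-0.2, 0.9, 0.2]
gripper_width: 0.02
finger_force: 0.0
t 8.15 lane now [-0.3007  0.0037] shift [ 0.0958  0.0028 -0.0005] turn [-0.0014 -0.0018 -0.0095] F [-0.2  0.9  0.2] q [ 0.62  0.7  -0.44  1.77  0.41  0.76  0.04]
```

```bash
python3 -m handwheel '0.015 0 0 0 0 -0.009 0.77; 0.028 0 0 0 0 -0.009 0.77; 0.038 0 0 0 0 -0.009 0.77; 0.048 0.0005 0 0 0 -0.009 0.77; 0.058 0.001 0 0 0 -0.009 0.77; 0.068 0.0016 0 0 0 -0.009 0.77; 0.078 0.0022 0 0 0 -0.009 0.77; 0.085 0.0027 0 0 0 -0.009 0.77'; python3 -c "
from h import *
c=brush();save(c,'b.png',(290,170,450,290),4);togo([-.1,0],.014,-LY)"
```

```text
t: 8.95
tcp_pos: [0.5794, -0.1652, 0.0145]
orientation: [-0.0, 0.682, 0.732, 0.0]
wrist_force: [0.3, -1.0, 0.1]
gripper_width: 0.0203
finger_force: 0.7
brush lane [-133.     0.7] size [ 66. 136.] yaw deg -4.1 top z 0.046
t 9.05 lane now [-2.155e-01 -1.000e-04] shift [ 0.1155 -0.0004  0.0006] turn [-0.0001 -0.001  -0.0024] F [-0.3  0.3 -0.3] q [ 0.5   0.66 -0.44  1.85  0.41  0.72 -0.1 ]
```

View pics/b.png

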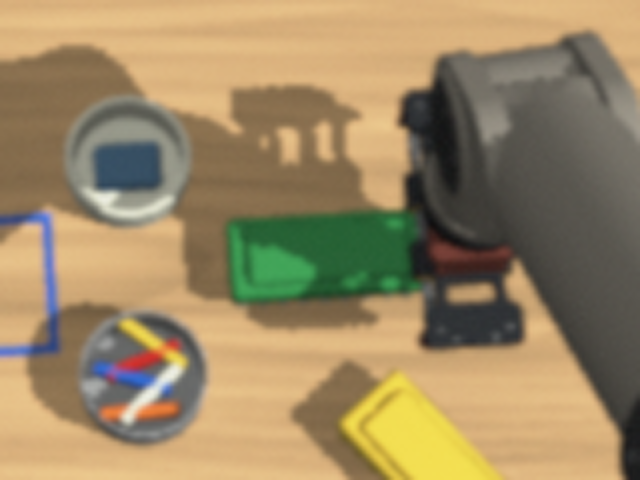

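```bash
cat >> h.py <<'E'
def edges(a=None):
    c=ctrl.camera("top");m=c["frame"].astype(int)
    g=(m[:,:,1]>m[:,:,0]+25)&(m[:,:,1]>m[:,:,2]+20)
    p=pts(c,g);p=p[(p[:,2]>.036)&(p[:,2]<.06)];l=np.array([lane(x) for x in p])*1000
    l=l[abs(l[:,1])<60];X=l[:,0].max()
    o=[]
    for x in np.arange(X-10,X-105,-10):
        k=l[abs(l[:,0]-x)<5]
        if len(k)>8:o.append((x,k[:,1].min(),k[:,1].max()))
    o=np.array(o);print("front",X.round(1));print(o.round(0).T)
    w=o[(o[:,2]-o[:,1])>54];mid=w[:,1:].mean(1)
    if len(w)>2:
        s,i=np.polyfit(w[:,0],mid,1);print("yaw",np.degrees(np.arctan(s)).round(2),"y at front",(s*X+i).round(1),"y at centre",(s*(X-70)+i).round(1))
    return c
E
python3 -c "
from h import *
edges()"
```

```text
front -63.7
[[ -74.  -84.  -94. -104. -114. -124. -134. -144. -154. -164.]
 [ -27.  -27.  -26.  -28.  -27.  -26.  -25.  -25.  -28.  -27.]
 [  28.   30.   30.   30.   29.   30.   30.   30.   30.   29.]]
yaw -0.06 y at front 1.4 y at centre 1.4
```

Straight, about 1.4 mm off centre. I'll continue with a small correction and watch the force.

```bash
python3 -m handwheel '0.006 0.0002 0 0 0 -0.002 0.77; 0.013 0.0005 0 0 0 -0.002 0.77; 0.02 0.0008 0 0 0 -0.002 0.77; 0.027 0.001 0 0 0 -0.002 0.77; 0.034 0.0013 0 0 0 -0.002 0.77; 0.041 0.0015 0 0 0 -0.002 0.77'; python3 -c "
from h import *
edges();togo([-.1,-.0015],.014,-LY)"
```

```text
t: 9.7
tcp_pos: [0.5779, -0.1246, 0.0145]
orientation: [-0.0, 0.681, 0.732, 0.0]
wrist_force: [0.4, -1.1, -0.2]
gripper_width: 0.0202
finger_force: 0.3
front -25.0
[[ -35.  -45.  -55.  -65.  -75.  -85.  -95. -105. -115. -125.]
 [ -30.  -29.  -29.  -27.  -28.  -30.  -29.  -28.  -27.  -30.]
 [  27.   29.   27.   28.   26.   26.   27.   28.   26.   27.]]
yaw 0.28 y at front -0.5 y at centre -0.9
t 9.75 lane now [-0.174  -0.0018] shift [ 0.074  -0.0004  0.0007] turn [ 0.0002 -0.0011 -0.0006] F [ 0.1  0.2 -0.5] q [ 0.44  0.65 -0.44  1.88  0.41  0.7  -0.17]
```

```bash
python3 -m handwheel '0.01 -0.0003 0 0 0 0 0.77; 0.02 -0.0005 0 0 0 0 0.77; 0.03 -0.0007 0 0 0 0 0.77; 0.04 -0.0007 0 0 0 0 0.77; 0.05 -0.0007 0 0 0 0 0.77; 0.06 -0.0007 0 0 0 0 0.77; 0.07 -0.0007 0 0 0 0 0.77; 0.08 -0.0007 0 0 0 0 0.77'; python3 -c "
from h import *
edges();togo([0,-.001],.014,-LY)"
```

```text
t: 10.55
tcp_pos: [0.5715, -0.0449, 0.0145]
orientation: [0.0, 0.681, 0.732, -0.0]
wrist_force: [0.1, -1.0, 1.7]
gripper_width: 0.0202
finger_force: 0.7
front 55.0
[[ 45.  35.  25.  15.   5.  -5. -15. -25. -35. -45.]
 [-30. -29. -30. -30. -30. -28. -31. -27. -27. -30.]
 [ 28.  27.  28.  28.  27.  27.  27.  28.  28.  27.]]
yaw -0.37 y at front -1.0 y at centre -0.6
t 10.6 lane now [-0.0931 -0.0012] shift [ 0.0931 -0.0002  0.0008] turn [ 0.0003 -0.0015 -0.0001] F [-0.5  0.8 -0.6] q [ 0.31  0.63 -0.45  1.92  0.41  0.68 -0.31]
```

```bash
python3 -m handwheel '0.01 0 0 0 0 0 0.77; 0.021 0 0 0 0 0 0.77; 0.032 0 0 0 0 0 0.77; 0.043 0 0 0 0 0 0.77; 0.054 0 0 0 0 0 0.77; 0.065 0 0 0 0 0 0.77; 0.076 0 0 0 0 0 0.77; 0.086 0 0 0 0 0 0.77'; python3 -c "
from h import *
edges();togo([.071,0],.014,-LY)"
```

```text
t: 11.4
tcp_pos: [0.5652, 0.0413, 0.0145]
orientation: [-0.0, 0.681, 0.732, 0.0]
wrist_force: [0.3, -1.0, -0.2]
gripper_width: 0.0202
finger_force: 0.5
front 140.9
[[131. 121. 111. 101.  91.  81.  71.  61.  51.  41.]
 [-29. -28. -28. -27. -28. -28. -28. -27. -28. -28.]
 [ 28.  27.  28.  28.  29.  26.  28.  28.  28.  28.]]
yaw -0.27 y at front -0.3 y at centre 0.1
t 11.45 lane now [-0.007  -0.0012] shift [ 0.0779 -0.0012  0.0007] turn [ 0.0002 -0.0017  0.0002] F [0.  0.5 0.9] q [ 0.16  0.62 -0.45  1.94  0.41  0.67 -0.47]
```

```bash
python3 -m handwheel '0.011 0 0 0 0 0 0.77; 0.022 0 0 0 0 0 0.77; 0.033 0 0 0 0 0 0.77; 0.044 0 0 0 0 0 0.77; 0.055 0 0 0 0 0 0.77; 0.065 0 0 0 0 0 0.77; 0.073 0 0 0 0 0 0.77; 0.079 0 0 0 0 0 0.77' && python3 -m handwheel '-0.01 0 0 0 0 0 0.77; -0.025 0 0 0 0 0 0.77; -0.04 0 -0.02 0 0 0 0.77; -0.06 0 -0.06 0 0 0 0.77; -0.1 0 -0.1 0 0 0 0.77; -0.15 0 -0.13 0 0 0 0.77; -0.2 0 -0.15 0 0 0 0.77; -0.2 0 -0.15 0 0 0 0.77'; python3 -c "
from h import *
c=edges();save(c,'c.png');brush()"
```

```text
t: 12.25
tcp_pos: [0.5596, 0.1198, 0.0146]
orientation: [0.0, 0.681, 0.732, 0.0]
wrist_force: [0.3, -0.7, 0.1]
gripper_width: 0.0203
finger_force: 0.6
t: 13.05
tcp_pos: [0.5745, -0.0893, 0.1667]
orientation: [0.002, 0.685, 0.729, -0.0]
wrist_force: [0.6, -0.0, -0.4]
gripper_width: 0.0206
finger_force: 0.0
front 220.7
[[211. 201. 191. 181. 171. 161. 151. 141. 131. 121.]
 [-28. -31. -30. -29. -28. -30. -31. -30. -30. -31.]
 [ 26.  27.  29.  28.  27.  28.  28.  29.  29.  28.]]
yaw -0.07 y at front -0.9 y at centre -0.8
brush lane [151.1  -1.4] size [ 61. 140.] yaw deg -0.2 top z 0.045
```

View pics/c.png

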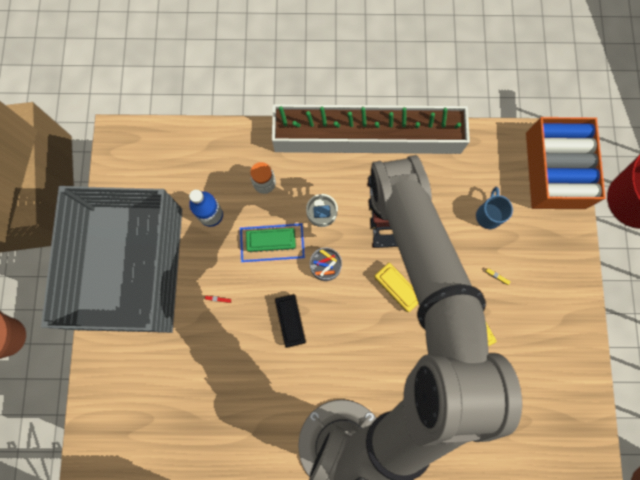

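The brush, at (271,239), lies wholly inside the outline, centred to within about 1–2 mm. The hand is clear and nothing else has moved.

```bash
python3 -c "
from rig import ctrl
print(ctrl.close_job())"
```

```text
the job is handed in; nothing more can be done
None
```

The green brush was pushed flat through the gap and lies wholly inside the blue outline, about 1–2 mm off centre; the hand is clear and the job is handed in (verdict not shown).

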